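# Slide a plaster cast's stage up to its stop

### The job

Bring the plaster cast into the camera's marked position: with closed fingertips press down the ribbed blue thumb plate in the middle of the white sliding stage, which frees its brake, and keeping it pressed push the stage gently along the rail until it rests against the red stop. Then let the plate come up again so that the brake holds the stage there. Do not force the stage, grip or lift anything, touch the cast, or disturb the things standing round.

Things in the scene. Friction and masses are not known exactly. Their poses are not given: they have to be found in the camera images.
- plate_top (a point): centre of the top face of the ribbed blue thumb plate in the middle of the white sliding stage. The face is 68 mm across the rail (x) by 50 mm along it (y), level, 50 mm above the work surface at rest; x and y axes as the bench's, z up. It lies between two white ridges of the stage, which leave a 56 mm gap along the rail, centred on the plate, and whose tops stand 8 mm above the plate at rest
- thumb_plate (a joint): how far the thumb plate is pressed down, in m: 0 at rest (brake on), at most 0.008. A spring holds it up; it sinks 2 mm at about 6 N and 4 mm at about 7.5 N, and fully down takes about 10 N. Pressed by 2.5 mm or more the brake is off and the stage slides along the rail against 1 to 2 N; let go, the plate rises and the brake holds the stage against a push of about 20 N
- stage: the white sliding stage, 80 mm wide over the rail and 76 mm long along it, with two ridges (10 mm thick, tops 58 mm above the work surface) before and behind the thumb plate, and on its far side (+x) a low wing with a rimmed nest in which the cast stands. The origin is under the centre of the thumb plate, at the work surface; +y is the way it is to be pushed, along the rail towards the stop. It cannot be lifted or turned
- stage_front (a point): middle of the stage's front face (the face toward the stop), 38 mm above the work surface, 38 mm ahead (+y) of the thumb plate's centre
- stop_face (a point): middle of the near face of the red stop that is clamped across the rail with a white line on top; 38 mm above the work surface; when the stage is against the stop, stage_front coincides with this point. The stop is 60 mm wide, 14 mm thick, its top 52 mm above the work surface, and does not move
- cast_bench: the fixed viewing bench: grey base plate 175 x 250 mm, 10 mm thick, with a T-shaped aluminium rail 250 mm long. The origin lies under the rail's middle, at the work surface; +y runs along the rail toward the red stop and the end with the small black camera (far side, top 71 mm above the surface), +x across the rail toward the cast's nest
- plaster_cast: beige plaster model of a lower jaw, 58 x 68 mm and 32 mm high, standing loose in the nest of the stage, 83 mm to the far side of the thumb plate; origin at the centre of its underside
- cast_center (a point): centre of the cast, half-way up, 37 mm above the work surface
- nest_center (a point): the point 16 mm above the middle of the nest's floor, where the cast's centre is when the cast stands in the middle
- disinfectant: lavender trigger-spray bottle, 56 x 119 x 264 mm, at the back; loose bystander; origin at the centre of its underside
- cotton_jar: opal jar with a steel knobbed lid, 69 mm across, 104 mm high, at the back; loose bystander; origin at the centre of its underside
- spray_white: white spray can with a pale cap, 67 mm across, 218 mm high, at the back; loose bystander; origin at the centre of its underside
- bottle_red: small dropper bottle with a white cone cap and a red band, 40 mm across, 98 mm high, at the back; loose bystander; origin at the centre of its underside
- carton_strips: flat white and orange carton, 58 x 96 x 21 mm, lying near the front edge; loose bystander; origin at the centre of its underside
- dappen_dish: small amber-brown waisted dish, 35 mm across, 30 mm high, near the front edge; loose bystander; origin at the centre of its underside
- marker: blue and white marker pen, 135 mm long, 16 mm thick, lying near the front edge; loose bystander; origin at the centre of its underside

How it is judged:
By the outcome, as a careful person would: the job done as asked, in the order asked, and still so for the second after the job is handed in, with the robot touching nothing.
It also fails if it takes over 38 s, if anything falls off the work surface, if the arm or the gripper's body presses on something with over 40 N, if the wrist force passes 120 N, or if a joint passes its speed limit or range.

### The arm

A 6-joint arm with a two-finger parallel gripper is mounted at the origin on a cart in front of the work surface, level with it; the furniture and walls round the work are solid. World frame = base frame: x ahead of the robot, y to its left, z up, the work surface at z = 0. Lengths are in m, angles in rad, forces in N, time in s.
With the tool pointing down it reaches from about 0.375 to 0.9 m from the base axis. Payload 3.1 kg.
Tool frame: the origin (TCP) lies on the mounting face of the last link; the fingertips stand 182 mm ahead of it and the grasp point (between the pads) lies 164 mm ahead of it; z points along the fingers, y is the direction in which the jaws open and shut (so a half turn about z gives the same grasp; the last joint's range is limited). The gripper opens to 87 mm and grips with 3 to 60 N. Pads are 19 mm wide; open, the fingers measure 117 mm over their backs; the gripper's body (75 mm by 190 mm) begins 51 mm behind the grasp point.
Start: joints at [0.987, 0.527, 1.433, -0, 1.181, -0.178], TCP at [0.247, 0.574, 0.405] pointing down, gripper open.
Joint ranges: [-3.08, 3.08], [-0.75, 2.2], [0.22, 2.44], [-1.43, 4.57], [0, 2.65], [-2.85, 2.85]. Speed limits (rad/s): [2.79, 2.79, 3.14, 3.14, 3.14, 3.14].

### API

Orientations are given as a unit quaternion [x, y, z, w].
In Python, from rig import robot, camera, camera_model gives the robot as it stands.
- The arm moves only by the tool drive_tool, never from a script. Its argument "plan" is a list that holds one entry, the list of rows, each a list of 6 numbers: the shift along the world's x, y, z in units of 2.5 cm (1.0 is 2.5 cm), then the turn, a rotation vector about the world's x, y, z in units of 6 degrees (1.0 is 6 degrees). A call has 1 to 8 rows; each row shifts and turns the commanded pose from where the row before left it; what a row does not reach is not made up. A row lasts 1/8 s, in which the tool goes at most 62.5 mm and 10.7 degrees, less where a joint would pass 70% of its speed; a pose out of reach is approached as far as the arm can. A call with a number of a shift or a turn outside -1 to 1 is refused whole. A call with a gripper value outside its range is refused whole. "grip" is the closure, from 0 (fully open) to 1 (shut), set as the call begins (left out, the last holds). The fingers move at their own pace and stop on an object; "force" is the grip in N (left out, the last holds). Time passes only in rows, so rows that do not move let the fingers close. It gives the time, the measured TCP pose, the force and the opening at its end, in the units of the state.
- robot.get_obs(): the state, without advancing time (a new reading comes with each control period).
- camera(name): name is "side" or "top"; returns the picture (400x640x3 uint8, red, green, blue); there is no depth.
- camera_model(name): a dict with "K" (3x3 intrinsics, pixels), "k1" (the pictures are not rectified: a ray, as slopes to the right and down, at radius r is drawn at 1 + k1 r^2 times it, then the intrinsics apply), "world_to_cam" (4x4, takes a point from world to camera coordinates). Camera axes: x right, y up, looking along -z (the intrinsics and any distortion apply to the point x, -y, -z); pixel columns grow to the right and rows downward; lengths in m; the calibration is good to about 2 mm. A picture is of the moment at which its call begins. camera_model takes no time and is no camera call.
- robot.hand_in(): hands the job in, once; it reports no verdict.
The state is a dict: "time": time; "q": joint angles; "joint_velocities": joint speeds; "joint_torque": joint torques, N m; "position": TCP position; "tool_rot": TCP orientation; "ft_force": force on the tool from outside, world axes, zero at the start; "moment": the same for the moment, N m; "grip_width": finger opening in m.
Only numpy, scipy, OpenCV 4.12 (cv2) and the standard library are available. Lean on these libraries where they do the work, as an engineer would, in place of code of your own. Each camera call takes 0.05 s, during which the arm holds its last target.

## Working session

There is one attempt and no reset: what is moved stays moved. The work goes in short steps, Python scripts to look and compute and a tool call to move; the robot and the scene stay as the last step left them, time stands still between calls to the robot, and variables do not carry over. Pictures are saved under pics/ and viewed, and the job is handed in when it is done.

Besides the shell and the picture viewer there is one more tool, called after "Emit:" as name(argument=value, ...), one argument or row to a line, values as JSON. drive_tool: Moves the arm, as the interface text tells. Shifts and turns lie within -1 to 1; 1 stands for 2.5 cm of shift or 6 degrees of turn. Its arguments: {"type":"object","properties":{"plan":{"type":"array","items":{"type":"array","items":{"type":"array","items":{"type":"number","minimum":-1,"maximum":1}}}},"grip":{"type":"number"},"force":{"type":"number"}},"required":["plan"]}

```bash
mkdir -p pics; ls
python3 - <<'E'
from rig import robot,camera,camera_model
import cv2
o=robot.get_obs();print(o)
for n in("side","top"):
    cv2.imwrite(f"pics/{n}0.png",camera(n)[:,:,::-1]);m=camera_model(n);print(n,m)
E
```

```text
pics
{'time': 0.0, 'q': array([ 9.86510919e-01,  5.28481704e-01,  1.43390717e+00,  1.42033934e-05,
        1.18140748e+00, -1.78499719e-01]), 'joint_velocities': array([ 0.00094682,  0.00037416, -0.00239431,  0.00137313,  0.00075435,
        0.00046121]), 'joint_torque': array([-2.00201190e-03, -4.40047646e+01, -1.76591456e+01,  6.31397171e-02,
        5.80892572e-02, -1.44967553e-04]), 'position': array([0.24649071, 0.57396505, 0.40376011]), 'tool_rot': array([ 2.01506201e-01,  9.79486619e-01, -1.02023625e-03, -4.16219144e-04]), 'ft_force': array([ 0.33908053, -0.30810965,  0.45491434]), 'moment': array([-0.05390494,  0.01688294, -0.01861373]), 'grip_width': 0.0874769599424629}
side {'K': array([[411.16411426,   0.        , 317.90714161],
       [  0.        , 411.16411426, 200.61777374],
       [  0.        ,   0.        ,   1.        ]]), 'k1': -0.020110367547223673, 'world_to_cam': array([[ 0.93501105, -0.35461671,  0.0011527 , -0.45259272],
       [ 0.2719474 ,  0.71911708,  0.6394648 , -0.25110421],
       [-0.22759383, -0.59759318,  0.76881951, -0.71654547],
       [ 0.        ,  0.        ,  0.        ,  1.        ]])}
top {'K': array([[476.57897101,   0.        , 320.08960334],
       [  0.        , 476.57897101, 201.57795636],
       [  0.        ,   0.        ,   1.        ]]), 'k1': 0.049955062739652036, 'world_to_cam': array([[ 0.01901113, -0.99953826, -0.02370333,  0.10879955],
       [ 0.98315426,  0.0143785 ,  0.18221129, -0.52513486],
       [-0.18178634, -0.02676808,  0.98297365, -1.11235587],
       [ 0.        ,  0.        ,  0.        ,  1.        ]])}
```

View pics/side0.png

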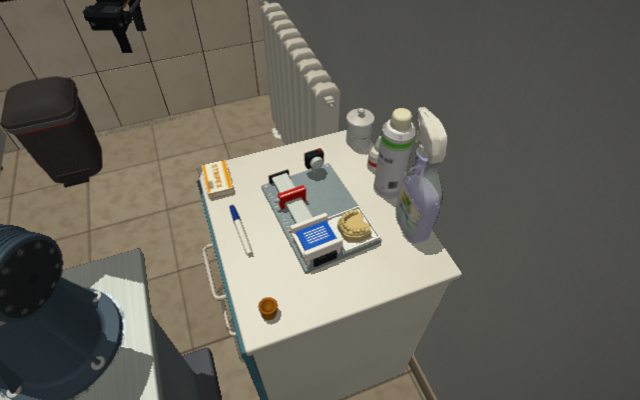

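View pics/top0.png

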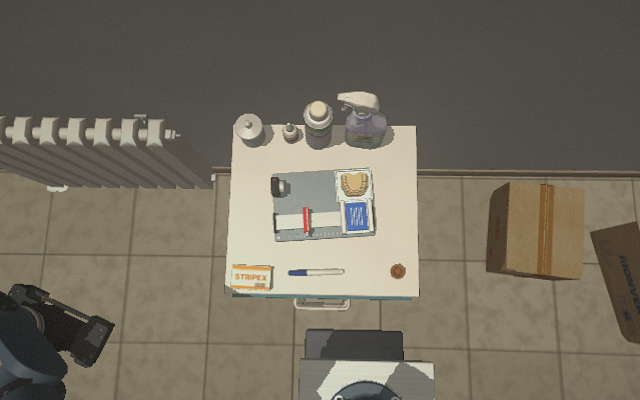

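The side view shows the blue plate at about (317,236), the red stop at about (292,196) and the cast at (353,226). In the top view the plate is at (357,216), the stop at (308,220) and the cast at (354,184). Next I'll measure these with colour masks.

```bash
cat > h.py <<'E'
import numpy as np,cv2
from rig import robot,camera,camera_model
def ray(n,uv):
    m=camera_model(n);K=m["K"];W=m["world_to_cam"]
    p=cv2.undistortPoints(np.array(uv,float).reshape(-1,1,2),K,np.array([m["k1"],0,0,0.]),).reshape(-1,2)
    d=np.c_[p[:,0],-p[:,1],-np.ones(len(p))]@W[:3,:3]
    return -W[:3,:3].T@W[:3,3],d
def onz(n,uv,z):
    o,d=ray(n,uv);return o+d*((z-o[2])/d[:,2])[:,None]
def big(mask):
    c,_=cv2.findContours(mask.astype(np.uint8),cv2.RETR_EXTERNAL,cv2.CHAIN_APPROX_NONE)
    return sorted(c,key=cv2.contourArea)[::-1]
E
python3 - <<'E'
from h import *
for n in("side","top"):
    im=cv2.imread(f"pics/{n}0.png");h=cv2.cvtColor(im,cv2.COLOR_BGR2HSV).astype(int)
    H,S,V=h[...,0],h[...,1],h[...,2]
    ok=np.zeros(H.shape,bool)
    ok[(slice(180,290),slice(255,390)) if n=="side" else (slice(160,250),slice(265,380))]=1
    b=cv2.morphologyEx(((H>100)&(H<128)&(S>110)&(V>60)&ok).astype(np.uint8),cv2.MORPH_CLOSE,np.ones((5,5)))
    r=((H<8)|(H>172))&(S>130)&ok
    for nm,mk,z in(("plate",b,.05),("stop",r,.052)):
        c=big(mk)[0];box=cv2.boxPoints(cv2.minAreaRect(c));M=cv2.moments(c)
        cen=[M['m10']/M['m00'],M['m01']/M['m00']]
        P=onz(n,box,z)[:,:2];print(n,nm,cv2.contourArea(c),np.round(cen,1),onz(n,[cen],z).round(4),"box\n",np.c_[box,P].round(4))
        print(np.linalg.norm(np.diff(P,axis=0),axis=1).round(4))
    x=(slice(160,290),slice(245,395)) if n=="side" else (slice(155,255),slice(260,390))
    cv2.imwrite(f"pics/{n}0z.png",cv2.resize(im[x],None,fx=5,fy=4.5,interpolation=cv2.INTER_CUBIC))
E
```

```text
side plate 628.0 [315.3 234.7] [[0.4888 0.0271 0.05  ]] box
 [[2.953557e+02 2.313248e+02 4.548000e-01 4.850000e-02]
 [3.283248e+02 2.186443e+02 5.272000e-01 5.470000e-02]
 [3.356701e+02 2.377423e+02 5.234000e-01 6.200000e-03]
 [3.027010e+02 2.504227e+02 4.536000e-01 1.400000e-03]]
[0.0727 0.0486 0.07  ]
side stop 287.5 [291.7 194.9] [[0.4776 0.139  0.052 ]] box
 [[2.759e+02 1.937e+02 4.473e-01 1.542e-01]
 [3.035e+02 1.845e+02 5.107e-01 1.582e-01]
 [3.086e+02 1.998e+02 5.063e-01 1.138e-01]
 [2.810e+02 2.090e+02 4.449e-01 1.107e-01]]
[0.0635 0.0446 0.0615]
top plate 484.5 [356.1 216.1] [[0.4886 0.0299 0.05  ]] box
 [[3.454779e+02 2.031682e+02 5.201000e-01 5.580000e-02]
 [3.649912e+02 2.018673e+02 5.240000e-01 8.500000e-03]
 [3.667965e+02 2.289469e+02 4.579000e-01 4.000000e-03]
 [3.472832e+02 2.302478e+02 4.540000e-01 5.080000e-02]]
[0.0475 0.0663 0.047 ]
top stop 37.0 [304.6 220.1] [[0.4768 0.1541 0.052 ]] box
 [[3.027231e+02 2.080154e+02 5.063000e-01 1.594000e-01]
 [3.079293e+02 2.077262e+02 5.072000e-01 1.468000e-01]
 [3.092216e+02 2.309877e+02 4.504000e-01 1.423000e-01]
 [3.040154e+02 2.312769e+02 4.495000e-01 1.549000e-01]]
[0.0127 0.0569 0.0126]
```

```bash
ls pics
```

```text
side0.png
side0z.png
top0.png
top0z.png
```

View pics/top0z.png

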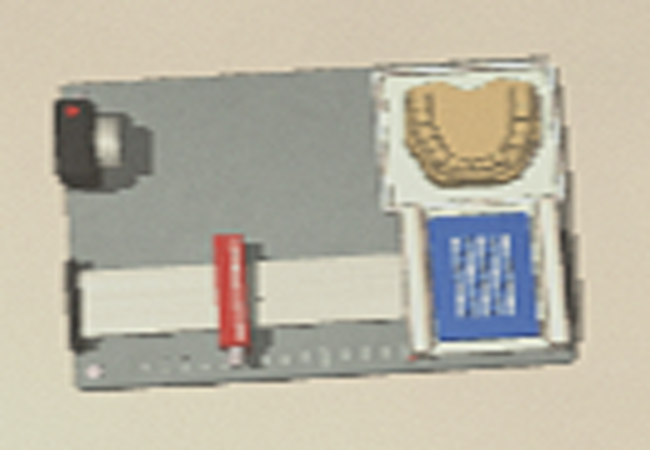

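View pics/side0z.png

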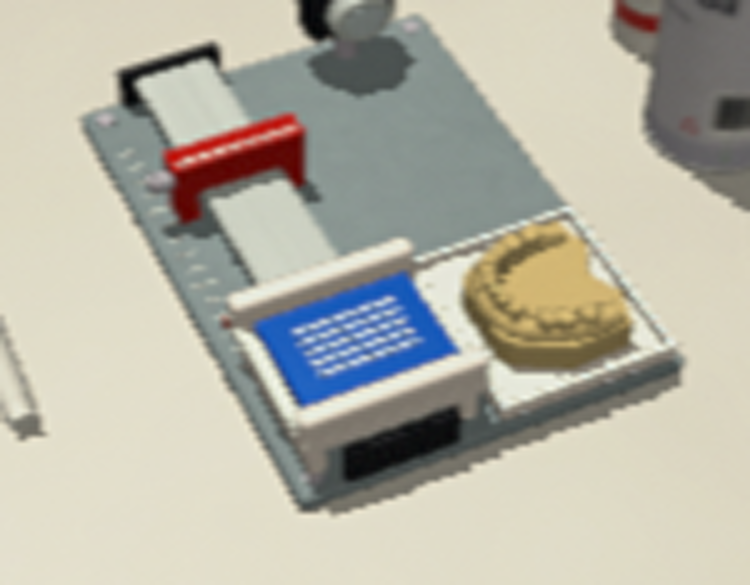

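Both views agree on the plate centre, about (0.489, 0.029). The stop's near face is about 76 mm ahead of the stage, and the rail is yawed about 5°. I'll check the yaw and bystander clearance before moving.

Run:
```python
from h import *
# base-plate near edge & rail from the zoom: zoom px -> image px
g=lambda zx,zy,x0=260,y0=155:(zx/5+x0,zy/4.5+y0)
print("base corners z.01",onz("top",[g(80,388),g(578,360),g(60,87)],.01).round(4))
P=onz("top",[g(80,388),g(578,360)],.01);d=P[0]-P[1];print("yaw",np.degrees(np.arctan2(-d[0],d[1])),np.linalg.norm(d))
print("stop top corners",onz("top",[g(213,237),g(242,235),g(248,345),g(219,347)],.052).round(4))
s=lambda x,y:(x/5+245,y/4.5+160)
print("stop side top",onz("side",[s(165,155),s(298,117),s(303,135),s(172,175)],.052).round(4))
print("ridge front top side, front-edge",onz("side",[s(228,300),s(408,240)],.058).round(4))
print("bottles",onz("top",[(318,147),(367,147),(250,146),(290,144)],0).round(3))
```

```text
base corners z.01 [[ 0.4287  0.2265  0.01  ]
 [ 0.4482 -0.0206  0.01  ]
 [ 0.5995  0.2429  0.01  ]]
yaw 4.531929560039182 0.247918056497851
stop top corners [[0.5071 0.1598 0.052 ]
 [0.5084 0.1457 0.052 ]
 [0.4488 0.1414 0.052 ]
 [0.4475 0.1553 0.052 ]]
stop side top [[0.4509 0.1506 0.052 ]
 [0.5115 0.1532 0.052 ]
 [0.5096 0.1417 0.052 ]
 [0.45   0.1378 0.052 ]]
ridge front top side, front-edge [[0.4482 0.0569 0.058 ]
 [0.5266 0.0628 0.058 ]]
bottles [[0.676 0.127 0.   ]
 [0.678 0.    0.   ]
 [0.677 0.304 0.   ]
 [0.684 0.2   0.   ]]
```

Emit:
drive_tool(
  plan=[
    [[0.4, -0.9, 0, 0, 0, 0.2], [0.4, -0.9, 0, 0, 0, 0.2], [0.4, -0.9, 0, 0, 0, 0.2], [0.4, -0.9, 0, 0, 0, 0.2], [0.4, -0.9, 0, 0, 0, 0.2], [0.4, -0.9, 0, 0, 0, 0.2], [0.4, -0.9, 0, 0, 0, 0.2], [0.4, -0.9, 0, 0, 0, 0.2]],
  ],
  grip=1,
  force=20,
)

```text
time: 1.1
position: [0.3268, 0.3934, 0.4044]
tool_rot: [0.118, 0.993, -0.0, -0.0]
ft_force: [-0.1, -0.7, -0.3]
grip_width: 0.0149
```

Emit:
drive_tool(
  plan=[
    [[0.4, -0.9, 0, 0, 0, 0.2], [0.4, -0.9, 0, 0, 0, 0.2], [0.4, -0.9, 0, 0, 0, 0.2], [0.4, -0.9, 0, 0, 0, 0.2], [0.4, -0.9, 0, 0, 0, 0.2], [0.4, -0.9, 0, 0, 0, 0.2], [0.4, -0.9, 0, 0, 0, 0.2], [0.4, -0.9, 0, 0, 0, 0.2]],
  ],
)

```text
time: 2.1
position: [0.4068, 0.2135, 0.4045]
tool_rot: [0.035, 0.999, -0.0, -0.0]
ft_force: [0.5, 0.1, -0.4]
grip_width: 0.0009
```

Emit:
drive_tool(
  plan=[
    [[0.4, -0.9, -0.4, 0, 0, 0.2], [0.4, -0.9, -0.6, 0, 0, 0.2], [0.4, -0.9, -0.6, 0, 0, 0.2], [0.4, -0.9, -0.6, 0, 0, 0.2], [0.4, -0.9, -0.6, 0, 0, 0.2], [0.4, -0.9, -0.6, 0, 0, 0.2], [0.4, -0.9, -0.6, 0, 0, 0.1], [0, 0, -0.6, 0, 0, 0]],
  ],
)

```text
time: 3.1
position: [0.4777, 0.0553, 0.2891]
tool_rot: [-0.032, 1.0, -0.0, 0.001]
ft_force: [-0.4, 1.5, 0.2]
grip_width: 0.0006
```

Emit:
drive_tool(
  plan=[
    [[0, 0, 0, 0, 0, 0], [0, 0, 0, 0, 0, 0]],
  ],
)

```text
time: 3.35
position: [0.4766, 0.0569, 0.29]
tool_rot: [-0.033, 0.999, 0.0, -0.0]
ft_force: [-0.7, 0.8, 0.4]
grip_width: 0.0007
```

Emit:
drive_tool(
  plan=[
    [[0.25, -0.55, 0, 0, 0, 0.1], [0.25, -0.55, 0, 0, 0, 0], [0, 0, -0.5, 0, 0, 0], [0, 0, -0.5, 0, 0, 0], [0, 0, 0, 0, 0, 0], [0, 0, 0, 0, 0, 0]],
  ],
)

```text
time: 4.1
position: [0.4889, 0.0296, 0.2644]
tool_rot: [-0.038, 0.999, 0.0, -0.001]
ft_force: [0.9, -0.0, -0.7]
grip_width: 0.0002
```

Run:
```python
from h import *
im=camera("side")[:,:,::-1];o=robot.get_obs();print(o["position"],o["ft_force"],o["time"])
cv2.imwrite("pics/side1z.png",cv2.resize(im[130:290,235:395],None,fx=4,fy=3.7,interpolation=cv2.INTER_CUBIC))
m=camera_model("side")
```

```text
[0.48908782 0.02949341 0.26463942] [ 1.04417035  0.13426524 -0.09839027] 4.15
```

View pics/side1z.png

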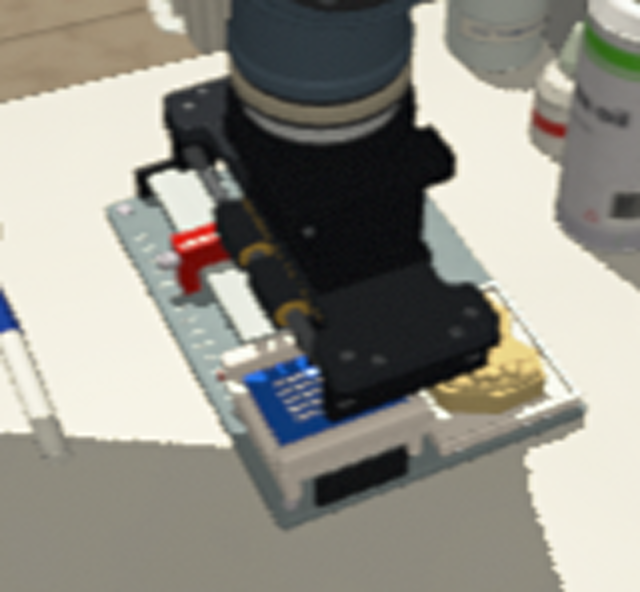

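The gripper body hides the tips, but the TCP is over the measured plate centre with the tips 33 mm above it. I'll descend slowly from here and watch the force.

Emit:
drive_tool(
  plan=[
    [[0, 0, -0.4, 0, 0, 0], [0, 0, -0.4, 0, 0, 0], [0, 0, -0.3, 0, 0, 0], [0, 0, -0.1, 0, 0, 0], [0, 0, 0, 0, 0, 0], [0, 0, 0, 0, 0, 0]],
  ],
)

```text
time: 4.9
position: [0.4893, 0.0292, 0.2349]
tool_rot: [-0.038, 0.999, -0.0, 0.0]
ft_force: [0.4, 0.0, 0.9]
grip_width: 0.0005
```

Emit:
drive_tool(
  plan=[
    [[0, 0, -0.05, 0, 0, 0], [0, 0, -0.05, 0, 0, 0], [0, 0, 0, 0, 0, 0]],
  ],
)

```text
time: 5.28
position: [0.4893, 0.0292, 0.2323]
tool_rot: [-0.038, 0.999, -0.0, 0.0]
ft_force: [0.2, 0.3, 1.8]
grip_width: 0.0004
```

Emit:
drive_tool(
  plan=[
    [[0, 0, -0.06, 0, 0, 0], [0, 0, -0.06, 0, 0, 0], [0, 0, 0, 0, 0, 0]],
  ],
)

```text
time: 5.65
position: [0.4892, 0.0292, 0.2297]
tool_rot: [-0.038, 0.999, -0.0, 0.0]
ft_force: [-1.3, 0.1, 6.5]
grip_width: 0.0005
```

Emit:
drive_tool(
  plan=[
    [[0, 0, -0.05, 0, 0, 0], [0, 0, -0.03, 0, 0, 0], [0, 0, 0, 0, 0, 0]],
  ],
)

```text
time: 6.02
position: [0.4892, 0.0292, 0.2278]
tool_rot: [-0.038, 0.999, -0.0, 0.0]
ft_force: [-1.5, 0.7, 8.5]
grip_width: 0.0005
```

The plate is down about 4.5 mm at about 8 N, so the brake is off. I'll push gently along the rail.

Emit:
drive_tool(
  plan=[
    [[0, 0.06, -0.01, 0, 0, 0], [-0.01, 0.08, 0, 0, 0, 0], [-0.01, 0.1, 0, 0, 0, 0], [-0.01, 0.1, 0, 0, 0, 0], [-0.01, 0.1, 0, 0, 0, 0], [0, 0, 0, 0, 0, 0]],
  ],
)

```text
time: 6.78
position: [0.4883, 0.0404, 0.2277]
tool_rot: [-0.038, 0.999, -0.0, 0.0]
ft_force: [-0.6, 0.8, 7.7]
grip_width: 0.0005
```

Run:
```python
from h import *
im=camera("side")[:,:,::-1];o=robot.get_obs();print(o["position"],o["ft_force"],o["time"])
cv2.imwrite("pics/side2z.png",cv2.resize(im[130:290,235:395],None,fx=4,fy=3.7,interpolation=cv2.INTER_CUBIC))
```

```text
[0.48827619 0.0403542  0.22769516] [-1.53257811  0.86294313  8.12727723] 6.825
```

View pics/side2z.png

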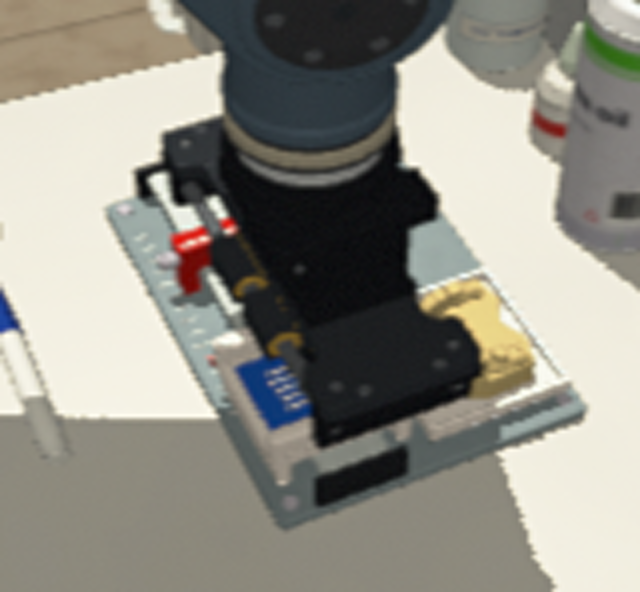

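The stage moves with the tips: the screw at the rear corner of the base is now uncovered at about (290,500) in the crop. Continuing.

Emit:
drive_tool(
  plan=[
    [[-0.01, 0.12, 0, 0, 0, 0], [-0.01, 0.12, 0, 0, 0, 0], [-0.01, 0.12, 0, 0, 0, 0], [-0.01, 0.12, 0, 0, 0, 0], [-0.01, 0.12, 0, 0, 0, 0], [-0.01, 0.12, 0, 0, 0, 0], [-0.01, 0.12, 0, 0, 0, 0], [-0.01, 0.12, 0, 0, 0, 0]],
  ],
)

```text
time: 7.82
position: [0.4864, 0.0642, 0.2277]
tool_rot: [-0.038, 0.999, -0.0, 0.001]
ft_force: [-0.4, -1.0, 7.6]
grip_width: 0.0003
```

Emit:
drive_tool(
  plan=[
    [[-0.01, 0.12, 0, 0, 0, 0], [-0.01, 0.12, 0, 0, 0, 0], [-0.01, 0.12, 0, 0, 0, 0], [-0.01, 0.12, 0, 0, 0, 0], [-0.01, 0.12, 0, 0, 0, 0], [-0.01, 0.12, 0, 0, 0, 0], [-0.01, 0.12, 0, 0, 0, 0], [0, 0, 0, 0, 0, 0]],
  ],
)

```text
time: 8.82
position: [0.4846, 0.0854, 0.2277]
tool_rot: [-0.038, 0.999, 0.0, 0.001]
ft_force: [-0.4, 0.7, 7.4]
grip_width: 0.0008
```

Run:
```python
from h import *
im=camera("side")[:,:,::-1];o=robot.get_obs();print(o["position"],o["ft_force"],o["time"])
cv2.imwrite("pics/side3z.png",cv2.resize(im[130:290,235:395],None,fx=4,fy=3.7,interpolation=cv2.INTER_CUBIC))
```

```text
[0.48462249 0.08540333 0.22772904] [-0.50580665 -0.34402673  7.18285679] 8.875
```

View pics/side3z.png

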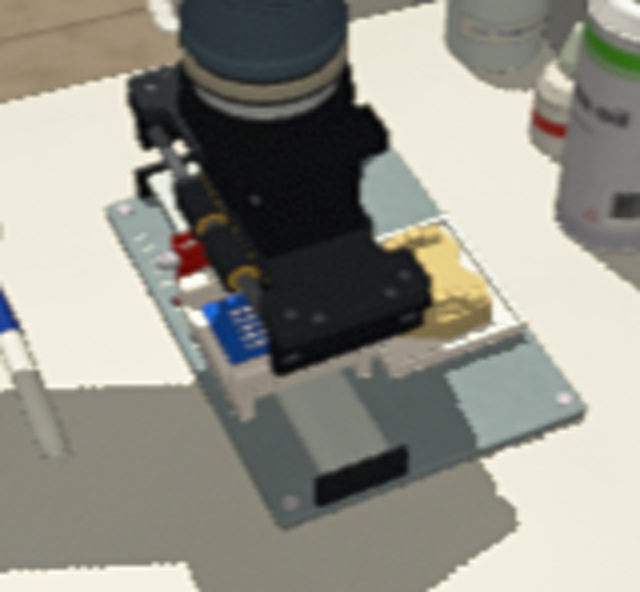

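The stage is about 56 mm along, with roughly 19 mm left. I'll slow down for the approach.

Emit:
drive_tool(
  plan=[
    [[-0.01, 0.1, 0, 0, 0, 0], [-0.01, 0.1, 0, 0, 0, 0], [-0.01, 0.1, 0, 0, 0, 0], [-0.01, 0.1, 0, 0, 0, 0], [0, 0.06, 0, 0, 0, 0], [-0.01, 0.05, 0, 0, 0, 0], [0, 0.04, 0, 0, 0, 0]],
  ],
)

```text
time: 9.75
position: [0.4835, 0.0989, 0.2277]
tool_rot: [-0.038, 0.999, -0.0, 0.001]
ft_force: [-1.0, -1.0, 7.9]
grip_width: 0.0005
```

Emit:
drive_tool(
  plan=[
    [[0, 0.03, 0, 0, 0, 0], [-0.01, 0.03, 0, 0, 0, 0], [0, 0.03, 0, 0, 0, 0], [0, 0.03, 0, 0, 0, 0]],
  ],
)

```text
time: 10.25
position: [0.4833, 0.1019, 0.2278]
tool_rot: [-0.038, 0.999, -0.0, 0.001]
ft_force: [-0.1, -1.3, 7.7]
grip_width: 0.0005
```

Run:
```python
from h import *
im=camera("side")[:,:,::-1];o=robot.get_obs();print(o["position"],o["ft_force"],o["time"])
cv2.imwrite("pics/side4z.png",cv2.resize(im[160:250,250:350],None,fx=7,fy=6.5,interpolation=cv2.INTER_CUBIC))
```

```text
[0.48326847 0.10194184 0.22775302] [-2.88639038e-04 -4.14583674e-01  7.63969685e+00] 10.3
```

View pics/side4z.png

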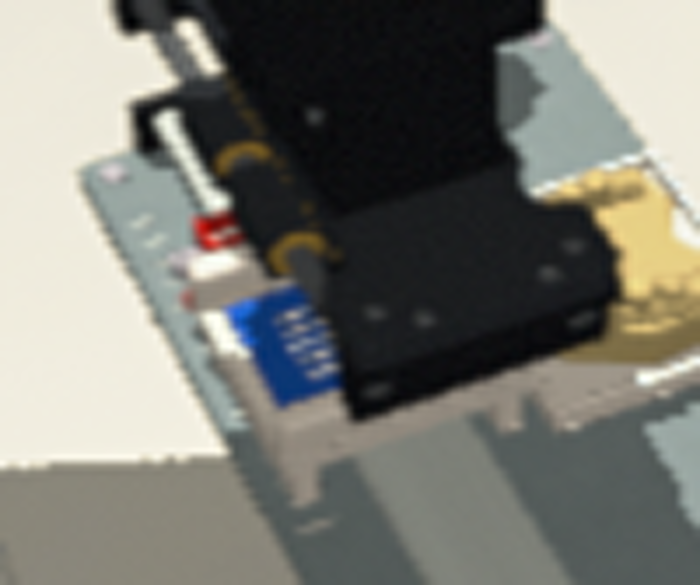

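Emit:
drive_tool(
  plan=[
    [[0, 0.03, 0, 0, 0, 0], [0, 0.03, 0, 0, 0, 0], [0, 0.03, 0, 0, 0, 0], [0, 0, 0, 0, 0, 0]],
  ],
)

```text
time: 10.8
position: [0.4831, 0.1042, 0.2277]
tool_rot: [-0.038, 0.999, -0.0, 0.001]
ft_force: [-1.2, 0.3, 7.6]
grip_width: 0.0004
```

Emit:
drive_tool(
  plan=[
    [[0, 0.03, 0, 0, 0, 0], [-0.01, 0.03, 0, 0, 0, 0], [0, 0.03, 0, 0, 0, 0], [0, 0, 0, 0, 0, 0]],
  ],
)

```text
time: 11.3
position: [0.4829, 0.1065, 0.2277]
tool_rot: [-0.038, 0.999, -0.0, 0.001]
ft_force: [-0.5, -0.8, 6.8]
grip_width: 0.0005
```

Emit:
drive_tool(
  plan=[
    [[0, 0.04, 0, 0, 0, 0], [0, 0.04, 0, 0, 0, 0], [0, 0, 0, 0, 0, 0]],
  ],
)

```text
time: 11.68
position: [0.483, 0.1078, 0.2277]
tool_rot: [-0.039, 0.999, -0.001, 0.001]
ft_force: [-1.0, -4.9, 7.2]
grip_width: 0.0004
```

Run:
```python
from h import *
for n,x in(("side",(slice(160,250),slice(250,350))),("top",(slice(155,255),slice(260,390)))):
    im=camera(n)[:,:,::-1];cv2.imwrite(f"pics/{n}5z.png",cv2.resize(im[x],None,fx=6,fy=5.5,interpolation=cv2.INTER_CUBIC))
    o=robot.get_obs();print(o["position"],o["ft_force"],o["moment"],o["time"])
```

```text
[0.4830232  0.10775569 0.22774351] [-0.31765553 -4.11333594  8.67546793] [-0.82202538  0.18293435 -0.00112851] 11.725
[0.48299861 0.10777636 0.22773683] [-0.21087218 -5.05906565  6.76092407] [-0.85835638  0.15854153 -0.01686314] 11.775
```

View pics/side5z.png

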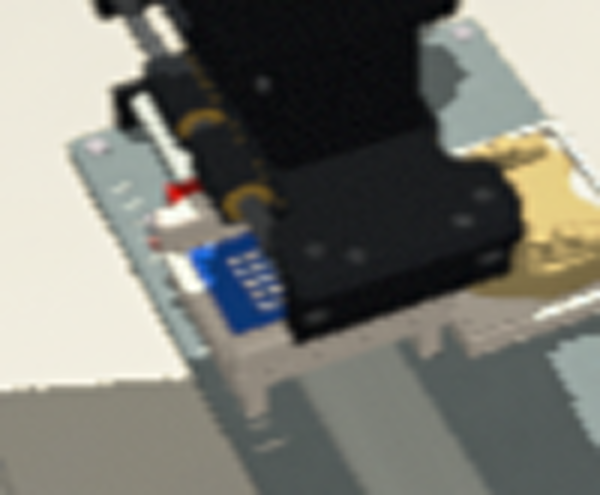

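View pics/top5z.png

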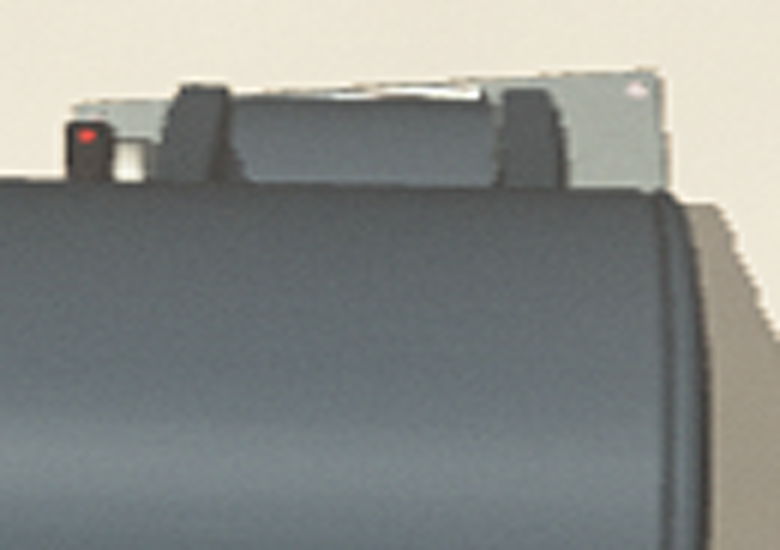

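Fy rose to about −4.5 N at y = 0.1078, well above the 1–2 N sliding drag, so the stage has met the stop. I'll lift straight up slowly so the brake takes hold while the stage is still lightly pushed against it.

Emit:
drive_tool(
  plan=[
    [[0, 0, 0.06, 0, 0, 0], [0, 0, 0.06, 0, 0, 0], [0, 0, 0.06, 0, 0, 0], [0, 0, 0.06, 0, 0, 0], [0, 0, 0.1, 0, 0, 0], [0, 0, 0.3, 0, 0, 0], [0, 0, 0.6, 0, 0, 0], [0, 0, 0.8, 0, 0, 0]],
  ],
)

```text
time: 12.78
position: [0.4825, 0.1086, 0.2789]
tool_rot: [-0.038, 0.999, 0.0, -0.0]
ft_force: [-0.0, 0.4, -0.2]
grip_width: 0.0005
```

Emit:
drive_tool(
  plan=[
    [[0, 0, 0.9, 0, 0, 0], [0, 0, 0.9, 0, 0, 0], [0, 0, 0.9, 0, 0, 0], [0, 0, 0.9, 0, 0, 0], [0, 0.9, 0.9, 0, 0, 0], [0, 0.9, 0, 0, 0, 0], [0, 0.9, 0, 0, 0, 0], [0, 0.9, 0, 0, 0, 0]],
  ],
)

```text
time: 13.78
position: [0.4823, 0.1992, 0.3917]
tool_rot: [-0.038, 0.999, 0.0, 0.001]
ft_force: [0.8, -0.1, -0.1]
grip_width: 0.0006
```

Emit:
drive_tool(
  plan=[
    [[-0.5, 0.9, 0, 0, 0, 0], [-0.5, 0.9, 0, 0, 0, 0], [-0.5, 0.9, 0, 0, 0, 0], [-0.5, 0.9, 0, 0, 0, 0], [-0.5, 0.9, 0, 0, 0, 0], [-0.5, 0.9, 0, 0, 0, 0], [-0.5, 0.9, 0, 0, 0, 0], [0, 0, 0, 0, 0, 0]],
  ],
)

```text
time: 14.78
position: [0.394, 0.3569, 0.3914]
tool_rot: [-0.039, 0.999, 0.0, 0.0]
ft_force: [-0.2, -0.1, 0.3]
grip_width: 0.0002
```

Run:
```python
from h import *
for n,x in(("side",(slice(150,280),slice(245,395))),("top",(slice(155,255),slice(260,390)))):
    im=camera(n)[:,:,::-1];cv2.imwrite(f"pics/{n}6.png",im);cv2.imwrite(f"pics/{n}6z.png",cv2.resize(im[x],None,fx=5,fy=4.5,interpolation=cv2.INTER_CUBIC))
    h=cv2.cvtColor(np.ascontiguousarray(im),cv2.COLOR_BGR2HSV).astype(int);H,S,V=h[...,0],h[...,1],h[...,2]
    ok=np.zeros(H.shape,bool);ok[x]=1
    b=cv2.morphologyEx(((H>100)&(H<128)&(S>110)&(V>60)&ok).astype(np.uint8),cv2.MORPH_CLOSE,np.ones((5,5)))
    c=big(b)[0];M=cv2.moments(c);print(n,onz(n,[[M['m10']/M['m00'],M['m01']/M['m00']]],.05).round(4),cv2.contourArea(c))
    o=robot.get_obs();print(o["position"],o["ft_force"],o["time"])
```

```text
side [[0.4824 0.1049 0.05  ]] 520.0
[0.3946284  0.35624206 0.39123184] [ 0.01659022 -0.84523115 -0.17953366] 14.825
top [[0.4825 0.1069 0.05  ]] 484.5
[0.39502139 0.35579409 0.39110066] [ 0.50474178 -0.09146413 -0.19143733] 14.875
```

View pics/side6z.png

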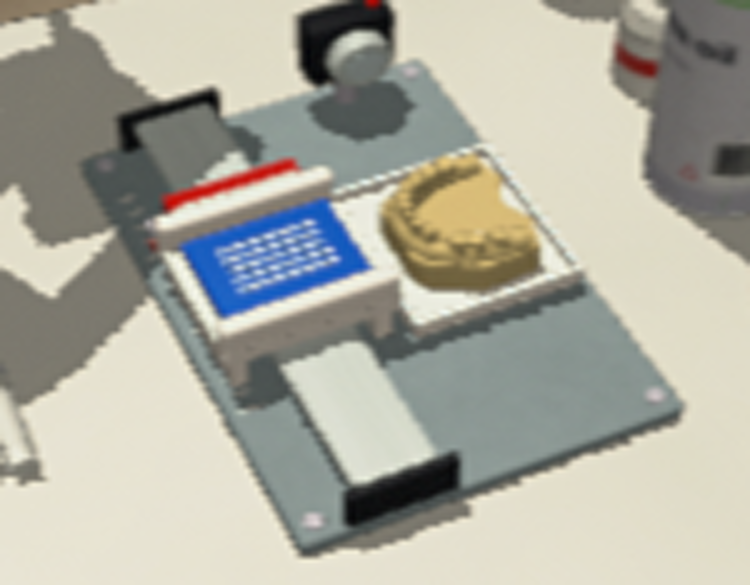

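View pics/top6.png

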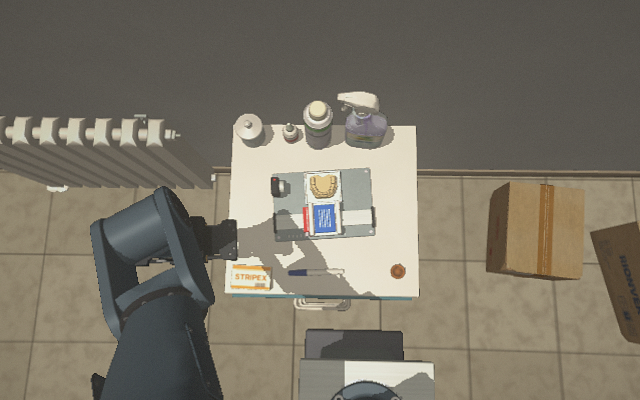

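View pics/top6z.png

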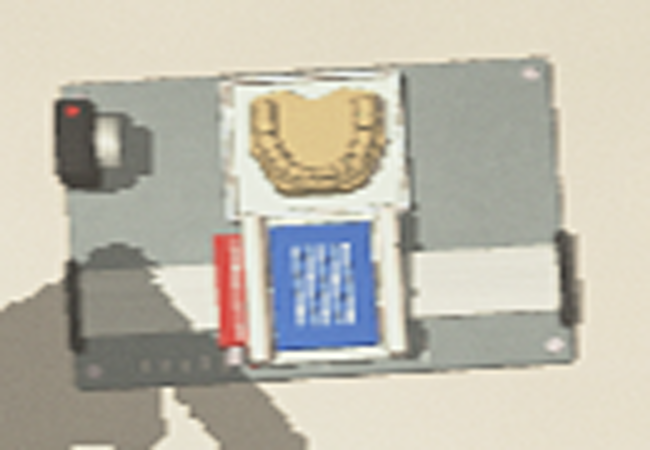

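In both views the stage has moved about 77 mm and its front edge meets the red stop, with no gap at about (245,290) in the top crop. The cast is still in its nest, the bystanders look unmoved, and the arm is clear. Handing in.

Run:
```python
from rig import robot
print(robot.hand_in(), robot.get_obs()["time"])
```

```text
the job is handed in; nothing more can be done
the job is handed in; nothing more can be done
```

The stage is against the red stop with the plate released. I handed the job in shortly after the last reading at 14.9 s, well under the 38 s limit.

- **Press and push:** With closed fingertips I pressed the thumb plate about 4.5 mm down at 7–8.5 N. I pushed the stage about 77 mm along the rail, keeping the plate pressed, until the push force rose to about 4–5 N at the stop.
- **Release:** I lifted straight up so the brake could take hold, then moved the arm clear. The tool read no contact force afterwards.
- **Last checks:** Both cameras put the plate centre at about y = 0.105–0.107. That puts the stage front at 0.143–0.145, against a measured stop face at 0.140–0.144. The images show no gap at the stop, the cast still in its nest and the bystanders where they were.
- **What disagreed or wasn't checked:** The two views differ by about 2 mm, which is the calibration tolerance. Contact came about 2–3 mm further along than I first estimated. I did not test the brake by pushing on the stage; I rely on the plate being up and the stage staying put.

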